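# Line up the blue paint pots from pale to dark

### The job

Line the four blue paint pots up in order of shade on the brown cork pads of the wooden strip, one pot centred on each pad: the palest next to the white tile, then each darker than the last, to the darkest next to the black tile. Stand every pot upright on its pad, let go of it, and tip none of them over on the way.

Things in the scene. Friction and masses are not known exactly. Their poses are not given: they have to be found in the camera images.
- pot_palest: Round lidded paint pot of pale blue, near white in strong light (palest of the four shades): coloured body and coloured disc on top of a ribbed white screw lid. Body 42 mm diameter up to 36 mm high, lid 39 mm diameter from 42 to 56 mm high; 0.08 to 0.17 kg. Loose, upright on the table. Origin at the centre of its underside, z up; round. Grip it across body or lid.
- pot_light: Round lidded paint pot of clear lighter blue (light of the four shades): coloured body and coloured disc on top of a ribbed white screw lid. Body 42 mm diameter up to 36 mm high, lid 39 mm diameter from 42 to 56 mm high; 0.08 to 0.17 kg. Loose, upright on the table. Origin at the centre of its underside, z up; round. Grip it across body or lid.
- pot_mid: Round lidded paint pot of strong deep blue (mid of the four shades): coloured body and coloured disc on top of a ribbed white screw lid. Body 42 mm diameter up to 36 mm high, lid 39 mm diameter from 42 to 56 mm high; 0.08 to 0.17 kg. Loose, upright on the table. Origin at the centre of its underside, z up; round. Grip it across body or lid.
- pot_darkest: Round lidded paint pot of near-black navy blue (darkest of the four shades): coloured body and coloured disc on top of a ribbed white screw lid. Body 42 mm diameter up to 36 mm high, lid 39 mm diameter from 42 to 56 mm high; 0.08 to 0.17 kg. Loose, upright on the table. Origin at the centre of its underside, z up; round. Grip it across body or lid.
- pad_1: One of four identical fixed brown cork pads, 56 mm across and 3 mm thick, in a straight row 80 mm apart along a pale wooden strip. Pad numbers say nothing about the order in the row: go by position. Origin at the centre of its underside, on the strip's top, 12 mm over the table; a pot on it has its underside 3 mm above this origin. x points across the strip, away from the robot.
- pad_2: One of four identical fixed brown cork pads, 56 mm across and 3 mm thick, in a straight row 80 mm apart along a pale wooden strip. Pad numbers say nothing about the order in the row: go by position. Origin at the centre of its underside, on the strip's top, 12 mm over the table; a pot on it has its underside 3 mm above this origin. x points across the strip, away from the robot.
- pad_3: One of four identical fixed brown cork pads, 56 mm across and 3 mm thick, in a straight row 80 mm apart along a pale wooden strip. Pad numbers say nothing about the order in the row: go by position. Origin at the centre of its underside, on the strip's top, 12 mm over the table; a pot on it has its underside 3 mm above this origin. x points across the strip, away from the robot.
- pad_4: One of four identical fixed brown cork pads, 56 mm across and 3 mm thick, in a straight row 80 mm apart along a pale wooden strip. Pad numbers say nothing about the order in the row: go by position. Origin at the centre of its underside, on the strip's top, 12 mm over the table; a pot on it has its underside 3 mm above this origin. x points across the strip, away from the robot.
- white_tile: Glossy white tile 70 x 30 x 6 mm, fixed across an end of the strip, 50 mm beyond the nearest pad's centre: the light end of the row (which end it is varies). Origin at the centre of its underside, y along the row. The strip, fixed, is 400 x 100 x 12 mm; along its far edge, 41 to 49 mm from the pads' centre line, runs a rail 10 mm higher than the strip.
- black_tile: Glossy black tile 70 x 30 x 6 mm, fixed across an end of the strip, 50 mm beyond the nearest pad's centre: the dark end of the row (which end it is varies). Origin at the centre of its underside, y along the row. The strip, fixed, is 400 x 100 x 12 mm; along its far edge, 41 to 49 mm from the pads' centre line, runs a rail 10 mm higher than the strip.
Not all that is in view belongs to the job. What is shaped like the pot_light but red or turquoise is not meant.

How it is judged (in metres and radians):
At the end, for the whole second after the job is handed in: Each pot stands upright (within 0.1 rad) and at rest on a cork pad, its centre within 12 mm of the pad's, in the order palest, light, mid, darkest from the white tile to the black tile (50, 130, 210 and 290 mm from the white tile's centre) (((horizontal distance between pot_palest and pad_1 below 0.012 m and z of pot_palest in the frame of pad_1 between -0.001 and 0.007 m) or (horizontal distance between pot_palest and pad_2 below 0.012 m and z of pot_palest in the frame of pad_2 between -0.001 and 0.007 m) or (horizontal distance between pot_palest and pad_3 below 0.012 m and z of pot_palest in the frame of pad_3 between -0.001 and 0.007 m) or (horizontal distance between pot_palest and pad_4 below 0.012 m and z of pot_palest in the frame of pad_4 between -0.001 and 0.007 m)) and horizontal distance between pot_palest and white_tile between 0.025 and 0.075 m and angle between each of pot_palest, pot_light, pot_mid, pot_darkest's own z axis and vertical below 0.1 rad and linear speed of each of pot_palest, pot_light, pot_mid, pot_darkest below 0.02 m/s and ((horizontal distance between pot_light and pad_1 below 0.012 m and z of pot_light in the frame of pad_1 between -0.001 and 0.007 m) or (horizontal distance between pot_light and pad_2 below 0.012 m and z of pot_light in the frame of pad_2 between -0.001 and 0.007 m) or (horizontal distance between pot_light and pad_3 below 0.012 m and z of pot_light in the frame of pad_3 between -0.001 and 0.007 m) or (horizontal distance between pot_light and pad_4 below 0.012 m and z of pot_light in the frame of pad_4 between -0.001 and 0.007 m)) and horizontal distance between pot_light and white_tile between 0.105 and 0.155 m and ((horizontal distance between pot_mid and pad_1 below 0.012 m and z of pot_mid in the frame of pad_1 between -0.001 and 0.007 m) or (horizontal distance between pot_mid and pad_2 below 0.012 m and z of pot_mid in the frame of pad_2 between -0.001 and 0.007 m) or (horizontal distance between pot_mid and pad_3 below 0.012 m and z of pot_mid in the frame of pad_3 between -0.001 and 0.007 m) or (horizontal distance between pot_mid and pad_4 below 0.012 m and z of pot_mid in the frame of pad_4 between -0.001 and 0.007 m)) and horizontal distance between pot_mid and white_tile between 0.185 and 0.235 m and ((horizontal distance between pot_darkest and pad_1 below 0.012 m and z of pot_darkest in the frame of pad_1 between -0.001 and 0.007 m) or (horizontal distance between pot_darkest and pad_2 below 0.012 m and z of pot_darkest in the frame of pad_2 between -0.001 and 0.007 m) or (horizontal distance between pot_darkest and pad_3 below 0.012 m and z of pot_darkest in the frame of pad_3 between -0.001 and 0.007 m) or (horizontal distance between pot_darkest and pad_4 below 0.012 m and z of pot_darkest in the frame of pad_4 between -0.001 and 0.007 m)) and horizontal distance between pot_darkest and white_tile between 0.265 and 0.315 m); the robot touches nothing.
It fails at once if a pot is tipped over (tilted more than 0.9 rad) (angle between any of pot_palest, pot_light, pot_mid, pot_darkest's own z axis and vertical above 0.9 rad).
It also fails if it takes over 86 s, if anything falls off the work surface, if the arm or the gripper's body presses on something with over 40 N, if the wrist force passes 120 N, or if a joint passes its speed limit or range.

### The arm

A 6-joint arm with a two-finger parallel gripper is mounted at the origin on a cart in front of the work surface, level with it; the furniture and walls round the work are solid. World frame = base frame: x ahead of the robot, y to its left, z up, the work surface at z = 0. Lengths are in mm, angles in rad, forces in N, time in s.
With the tool pointing down it reaches from about 300 to 775 mm from the base axis. Payload 14.6 kg.
Tool frame: the origin (TCP) lies at the very end of the fingers, on their centre line; the grasp point (between the pads) lies 19 mm behind it (manip.grip_point_offset is the distance from the TCP to the grasp point, in mm); z points along the fingers, y is the line along which they close (so a half turn about z gives the same grasp; the last joint's range is limited). The gripper opens to 94 mm and grips with 3 to 60 N. Pads are 16 mm wide; open, the fingers measure 119 mm over their backs; the gripper's body (75 mm by 177 mm) begins 78 mm behind the grasp point.
Start: joints at [-1.297, 0.3, 1.521, -0, 1.321, -0.067], TCP at [183.825, -518.36, 205.446] pointing down, gripper open.
Joint ranges: [-3.03, 3.03], [-0.79, 2.21], [0.23, 2.52], [-1.04, 4.18], [0, 3.07], [-2.55, 2.55]. Speed limits (rad/s): [2.22, 2.22, 2.57, 3.14, 3.14, 3.14].

### API

Orientations are given as [roll, pitch, yaw] about the fixed x, y, z axes, in that order (R = Rz(yaw) Ry(pitch) Rx(roll)).
In Python, from cell import telemetry, eyes, manip gives the robot as it stands.
- The arm moves only by the tool play_rows, never from a script. Its arguments are lists of equal length, an entry for each row: "translation": the shift along the world's x, y, z in m, a list of three; "yaw": the turn about the world's z in rad. A call has 1 to 12 rows; each row is the pose to reach, as a shift and turn from the pose commanded when the call began; what a row does not reach only later rows make up. A row lasts 1/8 s, in which the tool goes at most 62.5 mm and 10.7 degrees, less where a joint would pass 70% of its speed; a pose out of reach is approached as far as the arm can. A call with a gripper value outside its range is refused whole. "hand" is the opening, from 0 (shut) to 1 (fully open), set as the call begins (left out, the last holds). The fingers move at their own pace and stop on an object; "force" is the grip in N (left out, the last holds). Time passes only in rows, so rows that repeat a pose let the fingers close. It gives the time, the measured TCP pose, the force, the opening and the grip force at its end, in the units of the state.
- telemetry.read_state(): the state, without advancing time (a new reading comes with each control period).
- eyes.camera(name): name is "side" or "top"; returns a dict with "pixels" (400x640x3 uint8, red, green, blue), "fx", "fy", "cx", "cy" (pixels), "cam_to_world" (4x4, takes a point from camera to world coordinates). Camera axes: x right, y up, looking along -z (the intrinsics and any distortion apply to the point x, -y, -z); pixel columns grow to the right and rows downward; lengths in mm; the calibration is good to about 2 mm. A picture is of the moment at which its call begins. There is no depth.
- manip.sign_off(): hands the job in; it is judged then, once.
The state is a dict: "clock": time; "joints": joint angles; "qd": joint speeds; "effort": joint torques, N m; "eef_pos": TCP position; "eef_rot": TCP orientation; "wrist_force": force on the tool from outside, world axes, zero at the start; "moment": the same for the moment, N m; "finger_gap": finger opening in mm; "finger_force": force on a finger pad.
Only numpy, scipy, OpenCV 4.12 (cv2) and the standard library are available. Lean on these libraries where they do the work, as an engineer would, in place of code of your own. Each camera call takes 0.05 s, during which the arm holds its last target. There are 200 camera calls.

## Working session

There is one attempt and no reset: what is moved stays moved. The work goes in short steps, Python scripts to look and compute and a tool call to move; the robot and the scene stay as the last step left them, time stands still between calls to the robot, and variables do not carry over. Pictures are saved under pics/ and viewed, at most 14 in all, crops included, and the job is handed in when it is done.

Besides the shell and the picture viewer there is one more tool, called after "Emit:" as name(argument=value, ...) on one line, values as JSON. play_rows: Moves the arm, as the interface text tells. Its arguments: {"type":"object","properties":{"translation":{"type":"array","items":{"type":"array","items":{"type":"number"}}},"yaw":{"type":"array","items":{"type":"number"}},"hand":{"type":"number"},"force":{"type":"number"}},"required":["translation","yaw"]}

```bash
mkdir -p pics; cat > h.py <<'E'
import numpy as np,cv2
from cell import telemetry,eyes,manip
def shot(n,f):
    c=eyes.camera(n); cv2.imwrite('pics/'+f,cv2.cvtColor(c['pixels'],cv2.COLOR_RGB2BGR)); return c
def ray(c,u,v,z):
    T=np.array(c['cam_to_world']); d=T[:3,:3]@np.array([(u-c['cx'])/c['fx'],-(v-c['cy'])/c['fy'],-1]); o=T[:3,3]
    return (o+d*(z-o[2])/d[2]).round(1)
def proj(c,p):
    T=np.array(c['cam_to_world']); q=T[:3,:3].T@(np.array(p,float)-T[:3,3])
    return (c['cx']+c['fx']*q[0]/-q[2], c['cy']+c['fy']*q[1]/q[2])
E
python3 - <<'E'
from h import *
for n in('top','side'):
    c=shot(n,n+'1.png'); print({k:v for k,v in c.items() if k!='pixels'})
print(telemetry.read_state())
E
```

```text
{'fx': 464.63951079604806, 'fy': 464.63951079604806, 'cx': 312.7604424760647, 'cy': 191.18123760599084, 'cam_to_world': array([[ 2.34710321e-02,  9.80154143e-01, -1.96842493e-01,
         3.18562021e+02],
       [-9.99475811e-01,  1.86141769e-02, -2.64880114e-02,
        -7.09816972e+01],
       [-2.22982731e-02,  1.97361012e-01,  9.80077251e-01,
         1.00523210e+03],
       [ 0.00000000e+00,  0.00000000e+00,  0.00000000e+00,
         1.00000000e+00]])}
{'fx': 497.7802015291681, 'fy': 497.7802015291681, 'cx': 326.94919099068903, 'cy': 195.76412387325112, 'cam_to_world': array([[ 9.97994875e-01,  5.11443138e-02, -3.72892555e-02,
         4.63741990e+02],
       [-5.99430931e-02,  5.74541109e-01, -8.16277734e-01,
        -9.21440555e+02],
       [-2.03237543e-02,  8.16876229e-01,  5.76454831e-01,
         6.56461725e+02],
       [ 0.00000000e+00,  0.00000000e+00,  0.00000000e+00,
         1.00000000e+00]])}
{'clock': 0.1, 'joints': array([-1.29663198e+00,  3.00415931e-01,  1.52151029e+00,  1.42952953e-05,
        1.32067151e+00, -6.65983473e-02]), 'qd': array([-7.55005220e-04, -7.71869230e-05, -2.10887138e-03, -1.37961692e-03,
       -4.29460149e-04, -1.29246786e-03]), 'effort': array([ 3.00133841e-03, -5.32642865e+01, -3.53282046e+01,  7.09149381e-02,
        2.35203240e-02, -5.43443230e-05]), 'eef_pos': array([ 183.75401662, -518.15778968,  204.94653158]), 'eef_rot': array([-3.14059073e+00, -8.07029524e-05,  3.40759111e-01]), 'wrist_force': array([0.11541324, 0.92477184, 0.00236657]), 'moment': array([-0.00368607,  0.05813368, -0.00519088]), 'finger_force': 0.0, 'finger_gap': 93.97725208834854}
```

View pics/top1.png

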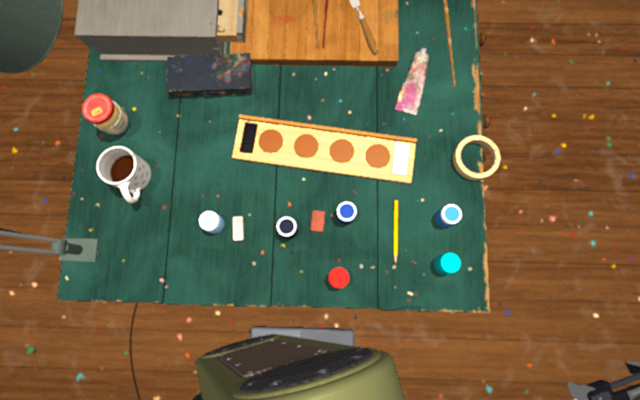

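View pics/side1.png

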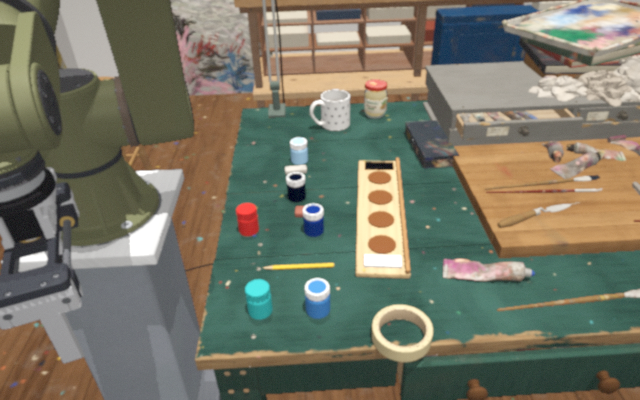

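Top view: the white tile is at (401,158) and the black tile at (248,138). The pads are at (378,156), (342,151), (306,146) and (270,141).
Pot candidates: (210,221) palest, (451,214) light, (347,211) mid, (286,227) darkest. The red one at (339,278) and the turquoise one at (450,263) are decoys. I'll confirm in an enlarged crop.

```bash
python3 - <<'E'
from h import *
im=cv2.imread('pics/top1.png'); cv2.imwrite('pics/crop1.png',cv2.resize(im[110:290,190:480],None,fx=2.75,fy=2.75,interpolation=cv2.INTER_CUBIC))
im=cv2.imread('pics/side1.png'); cv2.imwrite('pics/crop2.png',cv2.resize(im[130:330,220:420],None,fx=3,fy=3,interpolation=cv2.INTER_CUBIC))
E
```

```text
(no output)
```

View pics/crop1.png

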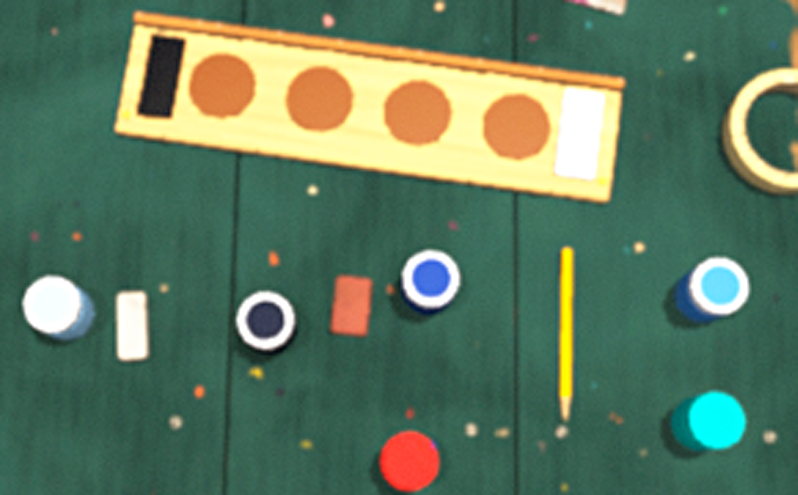

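View pics/crop2.png

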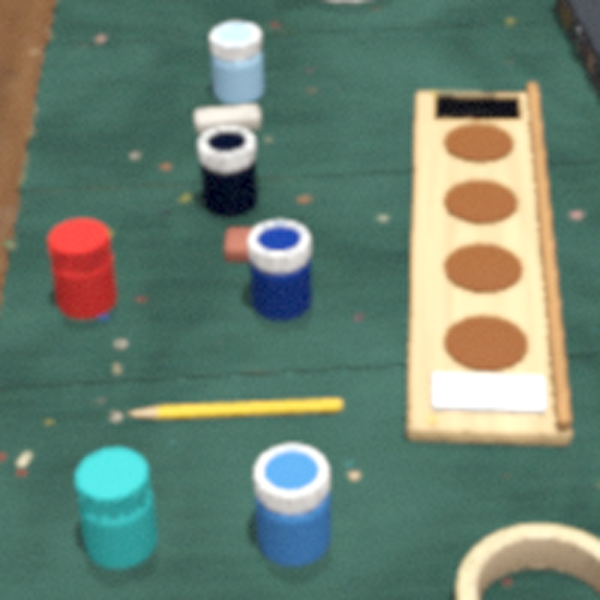

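The crops confirm it: four white-lidded blue pots, plus all-red and all-turquoise decoys. Crop1 lid discs: palest (52,305), darkest (266,321), mid (430,279), light (719,286). Pads: (223,85), (319,98), (417,112), (516,127).

```bash
python3 - <<'E'
from h import *
t=eyes.camera('top'); s=eyes.camera('side')
A=dict(palest=((52,305),(236,40),56),dark=((266,321),(227,142),56),mid=((430,279),(280,238),56),light=((719,286),(291,469),56),
 pD=((223,85),(479,142),15),pM=((319,98),(481,201),15),pL=((417,112),(483,267),15),pP=((516,127),(485,343),15),red=((409,461),(80,237),56),turq=((715,421),(113,470),56))
P={}
for k,(a,b,z) in A.items():
    p=ray(t,190+(a[0]+.5)/2.75-.5,110+(a[1]+.5)/2.75-.5,z); q=ray(s,220+(b[0]+.5)/3-.5,130+(b[1]+.5)/3-.5,z)
    P[k]=p; print(k,p,q)
r=[P[k][:2] for k in('pD','pM','pL','pP')]
print(np.diff(r,axis=0),np.linalg.norm(np.diff(r,axis=0),axis=1))
E
```

```text
palest [443.1 168.7  56. ] [445.7 160.6  56. ]
dark [434.3   7.1  56. ] [437.1   7.   56. ]
mid [ 468.5 -115.    56. ] [ 471.7 -114.9   56. ]
light [ 467.5 -330.2   56. ] [ 469.9 -329.9   56. ]
pD [630.6  52.   15. ] [632.6  52.4  15. ]
pM [620.9 -26.1  15. ] [622.5 -27.   15. ]
pL [ 610.6 -105.2   15. ] [ 612.2 -106.    15. ]
pP [ 599.4 -184.5   15. ] [ 601.6 -186.2   15. ]
red [ 333.9 -100.9   56. ] [ 336.8 -102.    56. ]
turq [ 367.8 -323.8   56. ] [ 371.  -322.7   56. ]
[[ -9.7 -78.1]
 [-10.3 -79.1]
 [-11.2 -79.3]] [78.70006353 79.76778798 80.08701518]
```

Emit:
play_rows(translation=[[0.05, 0.03, 0], [0.1, 0.065, 0], [0.145, 0.095, 0], [0.19, 0.125, 0], [0.235, 0.155, 0], [0.265, 0.175, -0.02], [0.285, 0.188, -0.06], [0.285, 0.188, -0.085], [0.285, 0.188, -0.085], [0.285, 0.188, -0.085]], yaw=[0.15, 0.3, 0.45, 0.6, 0.75, 0.9, 1.0, 1.1, 1.1, 1.1], hand=0.8, force=20)

```text
clock: 1.45
eef_pos: [469.1, -330.9, 121.7]
eef_rot: [3.14, 0.001, 1.438]
wrist_force: [-0.3, 0.4, -0.3]
finger_gap: 75.1
finger_force: 0.0
```

```bash
python3 - <<'E'
from h import *
t=shot('top','top2.png'); s=shot('side','side2.png')
a=cv2.imread('pics/top2.png')[80:320,180:480]; b=cv2.imread('pics/side2.png')[130:330,220:420]
a=cv2.resize(a,None,fx=1.6,fy=1.6); b=cv2.resize(b,(300,300))
# palest close-ups
c=cv2.resize(cv2.imread('pics/top2.png')[200:240,190:230],(300,300),interpolation=2); d=cv2.resize(cv2.imread('pics/side2.png')[130:170,280:320],(300,300),interpolation=2)
o=np.zeros((600,800,3),np.uint8); o[:384,:480]=a; o[:300,490:790]=d; o[300:,490:790]=c; o[384:,:216]=cv2.resize(b,(216,216)); cv2.imwrite('pics/m2.png',o)
for n,p in dict(palest=(444.5,167.5,56)).items(): print(proj(t,p),proj(s,p))
E
```

```text
(np.float64(209.22499572055457), np.float64(219.9188703349297)) (np.float64(297.8017397951602), np.float64(141.66116945892085))
```

View pics/m2.png

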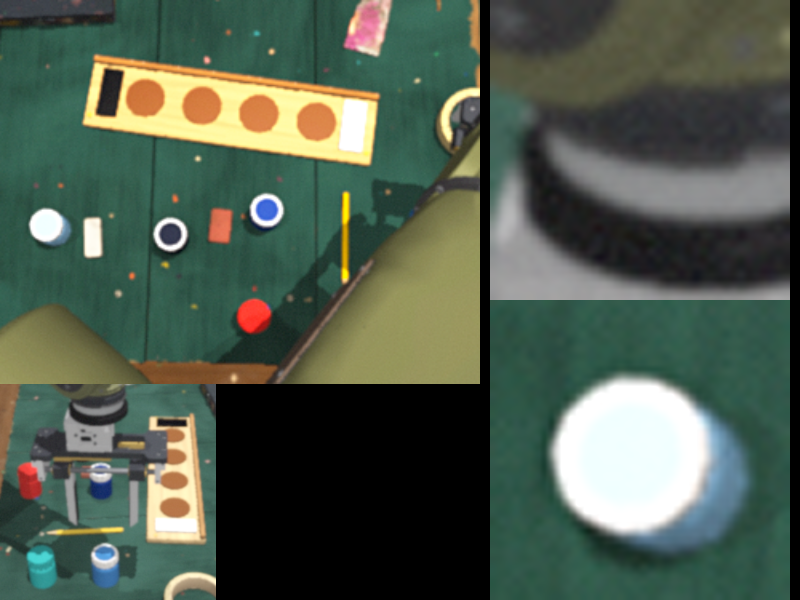

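The gripper straddles the light pot in the side view, with the fingers front and back of it. Top close-up: the palest lid centre is at about (208.7,220.2), so y≈168.

Emit:
play_rows(translation=[[0, 0, -0.05], [0, 0, -0.085], [0, 0, -0.104], [0, 0, -0.104]], yaw=[0, 0, 0, 0])

```text
clock: 2.05
eef_pos: [468.7, -330.4, 16.4]
eef_rot: [-3.141, -0.0, 1.44]
wrist_force: [-0.4, -0.3, 0.1]
finger_gap: 75.0
finger_force: 0.0
```

Emit:
play_rows(translation=[[0, 0, 0], [0, 0, 0], [0, 0, 0], [0, 0, 0], [0, 0, 0], [0, 0, 0.03], [0, 0, 0.07], [0, 0, 0.084], [0, 0, 0.084]], yaw=[0, 0, 0, 0, 0, 0, 0, 0, 0], hand=0.3)

```text
clock: 3.18
eef_pos: [468.9, -330.4, 100.3]
eef_rot: [3.141, 0.0, 1.441]
wrist_force: [0.6, 0.8, -2.0]
finger_gap: 41.3
finger_force: 20.0
```

Emit:
play_rows(translation=[[0.015, 0.024, 0], [0.038, 0.06, 0], [0.065, 0.102, 0], [0.093, 0.146, 0], [0.118, 0.185, 0], [0.134, 0.212, 0], [0.143, 0.225, 0], [0.143, 0.225, -0.02], [0.143, 0.225, -0.045], [0.143, 0.225, -0.06], [0.143, 0.225, -0.06]], yaw=[0, 0, 0, 0, 0, 0, 0, 0, 0, 0, 0])

```text
clock: 4.55
eef_pos: [611.1, -105.6, 39.1]
eef_rot: [-3.139, -0.0, 1.44]
wrist_force: [1.0, -0.5, -0.9]
finger_gap: 40.9
finger_force: 20.0
```

```bash
python3 - <<'E'
from h import *
s=shot('side','side3.png')
cv2.imwrite('pics/m3.png',cv2.resize(cv2.imread('pics/side3.png')[130:330,220:420],(600,600),interpolation=2))
E
```

```text
(no output)
```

View pics/m3.png

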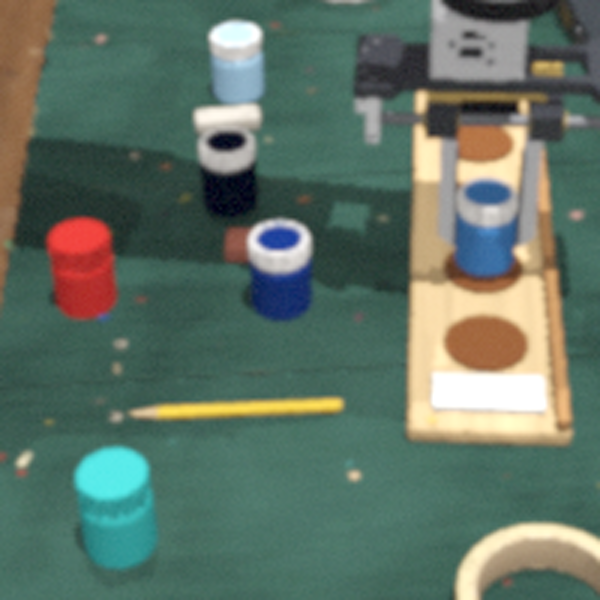

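The light pot hangs upright about 8 mm over the second pad from the white tile, at (485,250) in the crop. Lowering and releasing.

Emit:
play_rows(translation=[[0, 0, -0.005], [0, 0, -0.008], [0, 0, -0.008]], yaw=[0, 0, 0])

```text
clock: 4.97
eef_pos: [611.8, -105.3, 32.4]
eef_rot: [-3.142, 0.0, 1.441]
wrist_force: [-0.6, 0.3, -1.2]
finger_gap: 41.2
finger_force: 20.0
```

Emit:
play_rows(translation=[[0, 0, 0], [0, 0, 0], [0, 0, 0], [0, 0, 0.02], [0, 0, 0.06], [0, 0, 0.09], [-0.04, -0.003, 0.09], [-0.09, -0.006, 0.09], [-0.13, -0.009, 0.09], [-0.141, -0.0095, 0.09], [-0.141, -0.0095, 0.07], [-0.141, -0.0095, 0.05]], yaw=[0, 0, 0, 0, 0, 0, 0, 0, 0, 0, 0, 0], hand=0.72)

```text
clock: 6.48
eef_pos: [471.9, -115.1, 83.2]
eef_rot: [3.139, 0.0, 1.441]
wrist_force: [-0.2, -0.1, -0.2]
finger_gap: 68.1
finger_force: 0.0
```

Emit:
play_rows(translation=[[0, 0, -0.04], [0, 0, -0.06], [0, 0, -0.066], [0, 0, -0.066]], yaw=[0, 0, 0, 0])

```text
clock: 6.98
eef_pos: [471.5, -115.0, 17.1]
eef_rot: [3.141, 0.0, 1.441]
wrist_force: [0.7, -0.9, 0.9]
finger_gap: 67.7
finger_force: 0.0
```

Emit:
play_rows(translation=[[0, 0, 0], [0, 0, 0], [0, 0, 0], [0, 0, 0], [0, 0, 0], [0, 0, 0.03], [0, 0, 0.07], [0, 0, 0.084], [0, 0, 0.084]], yaw=[0, 0, 0, 0, 0, 0, 0, 0, 0], hand=0.3)

```text
clock: 8.1
eef_pos: [470.9, -114.9, 100.4]
eef_rot: [3.141, 0.0, 1.441]
wrist_force: [-1.0, -0.3, -1.0]
finger_gap: 41.7
finger_force: 20.0
```

Emit:
play_rows(translation=[[0.018, 0.01, 0], [0.045, 0.026, 0], [0.08, 0.047, 0], [0.113, 0.066, 0], [0.138, 0.081, 0], [0.151, 0.0885, 0], [0.151, 0.0885, -0.02], [0.151, 0.0885, -0.045], [0.151, 0.0885, -0.06], [0.151, 0.0885, -0.066], [0.151, 0.0885, -0.068], [0.151, 0.0885, -0.068]], yaw=[0, 0, 0, 0, 0, 0, 0, 0, 0, 0, 0, 0])

```text
clock: 9.6
eef_pos: [622.1, -26.4, 33.0]
eef_rot: [3.141, -0.0, 1.441]
wrist_force: [0.6, 0.2, 0.0]
finger_gap: 41.6
finger_force: 20.0
```

Emit:
play_rows(translation=[[0, 0, 0], [0, 0, 0], [0, 0, 0], [0, 0, 0.02], [0, 0, 0.06], [0, 0, 0.09], [-0.04, 0.008, 0.09], [-0.09, 0.017, 0.09], [-0.14, 0.026, 0.09], [-0.175, 0.032, 0.09], [-0.186, 0.034, 0.07], [-0.186, 0.034, 0.05]], yaw=[0, 0, 0, 0, 0, 0, 0, 0, 0, 0, 0, 0], hand=0.72)

```text
clock: 11.1
eef_pos: [435.9, 7.8, 83.7]
eef_rot: [3.139, -0.0, 1.441]
wrist_force: [1.6, 0.0, 0.5]
finger_gap: 67.7
finger_force: 0.0
```

Emit:
play_rows(translation=[[0, 0, -0.04], [0, 0, -0.06], [0, 0, -0.066], [0, 0, -0.066]], yaw=[0, 0, 0, 0])

```text
clock: 11.6
eef_pos: [436.3, 7.6, 17.3]
eef_rot: [3.141, -0.0, 1.441]
wrist_force: [1.0, -0.6, 0.9]
finger_gap: 67.6
finger_force: 0.0
```

Emit:
play_rows(translation=[[0, 0, 0], [0, 0, 0], [0, 0, 0], [0, 0, 0], [0, 0, 0], [0, 0, 0.03], [0, 0, 0.07], [0, 0, 0.084], [0, 0, 0.084]], yaw=[0, 0, 0, 0, 0, 0, 0, 0, 0], hand=0.3)

```text
clock: 12.72
eef_pos: [435.9, 7.6, 100.4]
eef_rot: [3.141, -0.0, 1.441]
wrist_force: [0.1, 0.8, -1.8]
finger_gap: 41.5
finger_force: 20.0
```

```bash
python3 - <<'E'
from h import *
t=shot('top','t4.png'); s=shot('side','s4.png')
o=np.zeros((600,800,3),np.uint8)
o[:400,:400]=cv2.resize(cv2.imread('pics/s4.png')[130:330,220:420],(400,400),interpolation=2)
o[:400,400:]=cv2.resize(cv2.imread('pics/t4.png')[100:250,250:400],(400,400),interpolation=2)
cv2.imwrite('pics/m4.png',o)
E
```

```text
(no output)
```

View pics/m4.png

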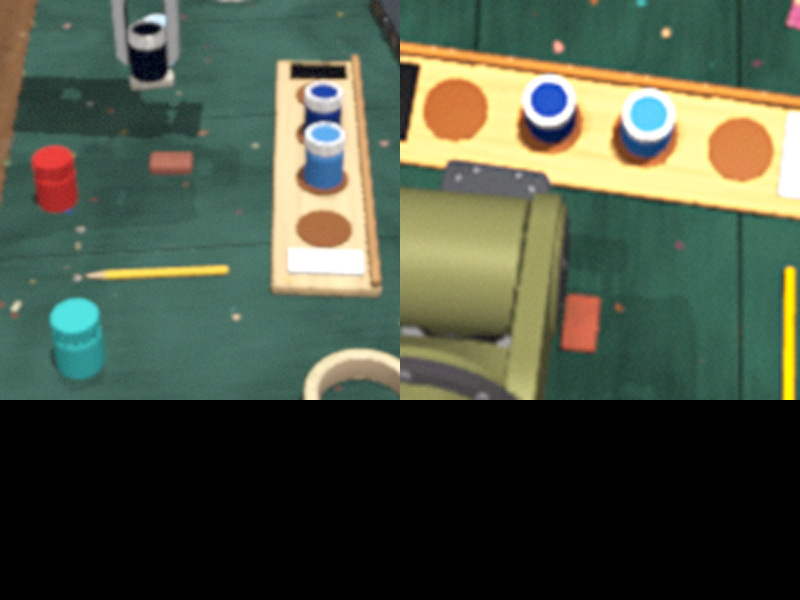

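The light and mid pots stand upright and centred on their pads, and the darkest is in the gripper. Placing it at the black end.

Emit:
play_rows(translation=[[0.018, 0.004, 0], [0.05, 0.011, 0], [0.095, 0.021, 0], [0.14, 0.032, 0], [0.176, 0.04, 0], [0.196, 0.0445, 0], [0.196, 0.0445, -0.02], [0.196, 0.0445, -0.045], [0.196, 0.0445, -0.06], [0.196, 0.0445, -0.066], [0.196, 0.0445, -0.068], [0.196, 0.0445, -0.068]], yaw=[0, 0, 0, 0, 0, 0, 0, 0, 0, 0, 0, 0])

```text
clock: 14.32
eef_pos: [632.1, 52.1, 33.0]
eef_rot: [3.141, -0.0, 1.441]
wrist_force: [-0.5, -0.3, -1.5]
finger_gap: 41.2
finger_force: 20.0
```

Emit:
play_rows(translation=[[0, 0, 0], [0, 0, 0], [0, 0, 0], [0, 0, 0.02], [0, 0, 0.06], [0, 0, 0.09], [-0.04, 0.025, 0.09], [-0.09, 0.056, 0.09], [-0.135, 0.083, 0.09], [-0.175, 0.108, 0.09], [-0.187, 0.1155, 0.08], [-0.187, 0.1155, 0.06]], yaw=[0, 0, 0, 0, 0, 0, 0, 0, 0, 0, 0, 0], hand=0.75)

```text
clock: 15.82
eef_pos: [445.3, 168.3, 93.6]
eef_rot: [3.139, -0.001, 1.442]
wrist_force: [1.2, 0.1, -0.3]
finger_gap: 70.4
finger_force: 0.0
```

```bash
python3 - <<'E'
from h import *
s=shot('side','s5.png')
cv2.imwrite('pics/m5.png',cv2.resize(cv2.imread('pics/s5.png')[110:230,240:420],None,fx=4,fy=4,interpolation=2))
print(telemetry.read_state()['eef_pos'])
E
```

```text
[444.32940061 167.53038384  90.6841659 ]
```

View pics/m5.png

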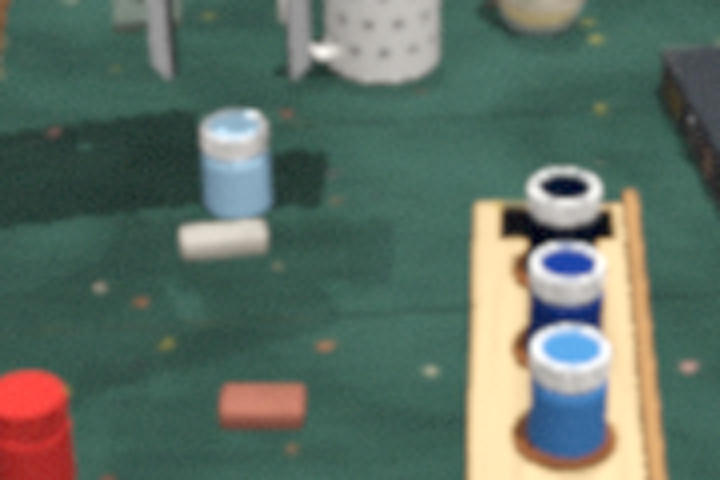

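Disc at crop (239,125), i.e. side (299.5,141), which matches y≈168. Three pots stand on their pads. Gripping the palest.

Emit:
play_rows(translation=[[0.001, 0, -0.04], [0.001, 0, -0.065], [0.001, 0, -0.076], [0.001, 0, -0.076]], yaw=[0, 0, 0, 0])

```text
clock: 16.38
eef_pos: [446.2, 167.5, 16.6]
eef_rot: [-3.141, 0.0, 1.44]
wrist_force: [-0.3, -0.5, 0.5]
finger_gap: 70.6
finger_force: 0.0
```

Emit:
play_rows(translation=[[0, 0, 0], [0, 0, 0], [0, 0, 0], [0, 0, 0], [0, 0, 0], [0, 0, 0.03], [0, 0, 0.07], [0, 0, 0.084], [0, 0, 0.084]], yaw=[0, 0, 0, 0, 0, 0, 0, 0, 0], hand=0.3)

```text
clock: 17.5
eef_pos: [446.0, 167.7, 100.5]
eef_rot: [3.141, -0.0, 1.441]
wrist_force: [-1.0, 0.0, -1.8]
finger_gap: 41.2
finger_force: 20.0
```

Emit:
play_rows(translation=[[0, -0.02, 0.01], [0, -0.06, 0.01], [0.005, -0.11, 0.01], [0.015, -0.16, 0.01], [0.03, -0.21, 0.01], [0.05, -0.255, 0.01], [0.075, -0.295, 0.01], [0.105, -0.325, 0.01], [0.135, -0.345, 0.01], [0.15, -0.353, 0.005], [0.1545, -0.353, 0], [0.1545, -0.353, 0]], yaw=[0, 0, 0, 0, 0, 0, 0, 0, 0, 0, 0, 0])

```text
clock: 19.0
eef_pos: [599.5, -184.7, 98.7]
eef_rot: [-3.139, -0.001, 1.441]
wrist_force: [0.2, 0.3, -1.1]
finger_gap: 41.2
finger_force: 20.0
```

Emit:
play_rows(translation=[[0, 0, -0.02], [0, 0, -0.045], [0, 0, -0.06], [0, 0, -0.066], [0, 0, -0.068], [0, 0, -0.068]], yaw=[0, 0, 0, 0, 0, 0])

```text
clock: 19.75
eef_pos: [600.6, -185.4, 33.0]
eef_rot: [3.141, 0.0, 1.441]
wrist_force: [-0.5, -0.5, -1.0]
finger_gap: 41.5
finger_force: 20.0
```

Emit:
play_rows(translation=[[0, 0, 0], [0, 0, 0], [0, 0, 0], [0, 0, 0.02], [0, 0, 0.06], [0, 0, 0.11], [-0.04, -0.03, 0.15], [-0.09, -0.06, 0.15], [-0.14, -0.1, 0.15], [-0.18, -0.14, 0.15], [-0.2, -0.17, 0.15], [-0.2, -0.17, 0.15]], yaw=[0, 0, 0, 0, 0, 0, 0, 0, 0, 0, 0, 0], hand=0.72)

```text
clock: 21.25
eef_pos: [399.2, -357.0, 183.9]
eef_rot: [3.14, 0.001, 1.438]
wrist_force: [0.4, 0.7, -0.4]
finger_gap: 67.7
finger_force: 0.0
```

```bash
python3 - <<'E'
from h import *
t=shot('top','t6.png'); s=shot('side','s6.png')
o=np.zeros((600,800,3),np.uint8)
o[:,:300]=cv2.resize(cv2.imread('pics/s6.png')[140:300,340:420],(300,600),interpolation=2)
o[:240,300:]=cv2.resize(cv2.imread('pics/t6.png')[105:201,225:425],(500,240),interpolation=2)
# expected lid positions drawn below
d=cv2.imread('pics/t6.png')
for p in((631.6,52.2),(621.7,-26.6),(611.4,-105.6),(600.5,-185.3)):
    u,v=proj(t,(*p,71)); d[round(v),round(u)]=(0,0,255)
o[300:540,300:]=cv2.resize(d[105:201,225:425],(500,240),interpolation=0)
cv2.imwrite('pics/m6.png',o)
E
```

```text
(no output)
```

View pics/m6.png

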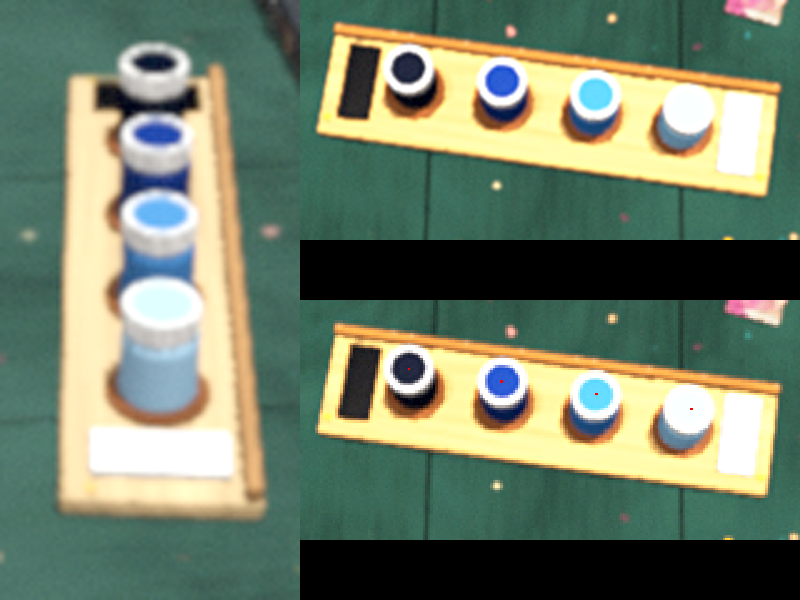

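All four pots stand upright and in order. Their lids lie within about 3 mm of the expected positions; the palest is the worst, at (687,409) against (691,408). The gripper is clear, so I'm handing in.

```bash
python3 -c "
from cell import manip; print(manip.sign_off())"
```

```text
the job is handed in; nothing more can be done
None
```

The four blue pots stand upright on the cork pads, palest by the white tile to darkest by the black, each within about 3 mm of its pad's centre by my measurement. The job was handed in at about 21 s; no verdict came back.

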